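Stop check at the dust extractor

TASK

Check the dust extractor's stop control: with a fingertip, press the three-lobed mushroom stop button in until it latches and take the finger off so that it stays in by itself, then push its lobes round clockwise (seen from above) until it releases, springs back up and, let go, turns back to rest. After that press the small round start button fully in and let it come back out. Leave the dial as it is, and do not pick up or shift the ware and tools on the bench.

Things in the scene. Friction and masses are not known exactly. Their poses are not given: they have to be found in the camera images.
- stop_top (a point): Middle of the top of the stop button, moving with it: a black mushroom dome 50 mm across, 22 mm high, with three radial lobes (see lobe1), on a stem over a fixed white box 100 x 100 mm, 45 mm tall. With the head up this point is 83 mm above the bench and the head's underside 16 mm above the box. z is up, x points along lobe 1.
- lobe1 (a point): Outer end of lobe 1 of the stop button, on its top edge; moves with the head. The three lobes are alike, 120 degrees apart: 12 mm wide, rounded ends 42 mm from the head's axis, upright flanks 18 mm high from the head's underside; their flat tops lie 4 mm below stop_top.
- lobe2 (a point): The same point of lobe 2 (120 degrees anticlockwise of lobe 1, seen from above).
- lobe3 (a point): The same point of lobe 3 (240 degrees anticlockwise of lobe 1, seen from above).
- stop_press (a joint): How far the stop button is pressed, in m: 0 up, 0.012 at its hard bottom stop. Sprung up: 2 N at first, up to about 9 N to pass the latch. It must be pressed past 0.010, best to the stop, to catch; let go, it then stays latched in at about 0.007. Turning it clockwise frees it and it springs up to 0.
- stop_twist (a joint): How far the stop button's head is turned clockwise seen from above, in rad: 0 at rest, 1.0 at its hard stop. A spring (0.015 N m at 0, 0.065 N m at 1.0) turns it back to 0 when let go. The latch lets go at about 0.4.
- start_top (a point): Middle of the top of the start button, sinking with it: a plain round flat black push button 28 mm across in a steel collar 44 mm across, on a fixed white box 80 x 80 mm, 45 mm tall. At rest this point is 67 mm above the bench, the collar's top 57 mm. z is up.
- start (a joint): How far the start button is pressed, in m: 0 at rest, 0.006 fully in (5 N). It springs back by itself.
- dial (a joint): Turn of the speed dial in rad, to be left alone: a black knob with an upright bar grip, on a fixed white box 90 x 90 mm and 45 mm tall; its top is 89 mm above the bench.
- cup_a: Bystander, loose, to be left where it is: small white ceramic mug, 42 mm across, 36 mm tall. Origin at the centre of its underside.
- cup_b: Bystander, loose, to be left where it is: small white ceramic cup, 44 mm across, 34 mm tall. Origin at the centre of its underside.
- vase: Bystander, loose, to be left where it is: small white ceramic vase, 46 mm across, 52 mm tall. Origin at the centre of its underside.
- saucers: Bystander, loose, to be left where it is: pile of four white saucers, 48 mm across, 20 mm tall. Origin at the centre of its underside.
- plates: Bystander, loose, to be left where it is: pile of four white plates, 72 mm across, 20 mm tall. Origin at the centre of its underside.
- brush: Bystander, loose, to be left where it is: brush with a wooden handle, 170 mm long, lying flat. Origin at the centre of its underside.
- handpiece: Bystander, loose, to be left where it is: violet grinding handpiece 145 mm long, 24 mm thick, lying on two rubber feet. Origin at the centre of its underside.
Things that resemble listed ones, but are neither listed nor needed, are in the scene too. Leave any orange or red look-alike of the part that bears stop_top alone.

How it is judged:
By the outcome, as a careful person would: the job done as asked, in the order asked, and still so for the second after the job is handed in, with the robot touching nothing.
It also fails if it takes over 53 s, if anything falls off the work surface, if the arm or the gripper's body presses on something with over 40 N, if the wrist force passes 120 N, or if a joint passes its speed limit or range.

ROBOT

A 6-joint arm with a two-finger parallel gripper is mounted at the origin on the work surface. World frame = base frame: x ahead of the robot, y to its left, z up, the work surface at z = 0. Lengths are in m, angles in rad, forces in N, time in s.
With the tool pointing down it reaches from about 0.275 to 0.85 m from the base axis. Payload 19 kg.
Tool frame: the origin (TCP) lies on the front face of the gripper's body, between the roots of the fingers; the fingertips stand 73 mm ahead of it and the grasp point (between the pads) lies 54 mm ahead of it (ctrl.tip_extent is the distance from the TCP to the fingertips, in m); z points along the fingers, y is the direction in which the jaws open and shut (so a half turn about z gives the same grasp; the last joint's range is limited). The gripper opens to 85 mm and grips with 20 to 120 N. Pads are 22 mm wide; open, the fingers measure 114 mm over their backs; the gripper's body (76 mm by 85 mm) begins 54 mm behind the grasp point. The pads swing forward as they close: fully open they stand 13 mm farther back than shut.
Start: joints at [-1.235, 0.15, 1.437, -0, 1.554, -0.134], TCP at [0.26, -0.513, 0.304] pointing down, gripper open.
Joint ranges: [-2.8, 2.8], [-0.68, 2.1], [0.12, 2.68], [-1.39, 4.53], [0.16, 2.79], [-2.81, 2.81]. Speed limits (rad/s): [1.89, 1.89, 2.22, 3.01, 3.01, 3.01].

INTERFACE

Orientations are given as a rotation vector (axis times angle).
In Python, from plant import ctrl gives the robot as it stands.
- The arm moves only by the shell command python3 -m pendant 'ROWS' [FORCE]. ROWS is a JSON object of lists of equal length, an entry for each row: "xyz": the shift along the tool's x, y, z in units of 0.03 m (1.0 is 0.03 m), a list of three; "rotation": the turn, a rotation vector about the tool's x, y, z in units of 4 degrees (1.0 is 4 degrees), a list of three; "jaw": the opening, from -1 (shut) to 1 (fully open), so that 0 is half open. A call has 1 to 12 rows; each row shifts and turns the commanded pose from where the row before left it, along the tool's axes as they then stand; what a row does not reach is not made up. A row lasts 1/8 s, in which the tool goes at most 62.5 mm and 10.7 degrees, less where a joint would pass 70% of its speed; a pose out of reach is approached as far as the arm can. A call with a number of a shift or a turn outside -1 to 1 is refused whole. A call with a gripper value outside its range is refused whole. The fingers move at their own pace and stop on an object; FORCE is the grip in N (left out, the last holds). Time passes only in rows, so rows that do not move let the fingers close. It gives the time, the measured TCP pose, the force and the opening at its end, in the units of the state.
- ctrl.read_state(): the state, without advancing time (a new reading comes with each control period).
- ctrl.read_camera(name): name is "side" or "top"; returns a dict with "pixels" (400x640x3 uint8, red, green, blue), "z_map" (400x640 float32, m along the optical axis (not along the pixel's ray), 0 where there is no reading), "mtx" (3x3 intrinsics, pixels), "R" (3x3) and "t" (3): a world point X has camera coordinates R X + t. Camera axes: x right, y down, z forward; pixel columns grow to the right and rows downward; lengths in m; the calibration is good to about 2 mm. A picture is of the moment at which its call begins.
- ctrl.sign_off(): hands the job in, once; it reports no verdict.
The state is a dict: "time_s": time; "joint_positions": joint angles; "joint_velocities": joint speeds; "joint_torque": joint torques, N m; "tcp_pos": TCP position; "tool_rot": TCP orientation; "contact_force": force on the tool from outside, world axes, zero at the start; "ft_torque": the same for the moment, N m; "finger_gap": opening from 0.0 (shut) to 1.0 (fully open).
Only numpy, scipy, OpenCV 4.12 (cv2) and the standard library are available. Lean on these libraries where they do the work, as an engineer would, in place of code of your own. Each camera call takes 0.05 s, during which the arm holds its last target. There are 200 camera calls.

## Working session

There is one attempt and no reset: what is moved stays moved. The work goes in short steps, Python scripts to look and compute and a shell command to move; the robot and the scene stay as the last step left them, time stands still between calls to the robot, and variables do not carry over. Pictures are saved under pics/ and viewed, about 8 in all and at most 12, crops included, and the job is handed in when it is done.

```bash
mkdir -p pics; cat > h.py <<'E'
from plant import ctrl
import numpy as np, cv2
def world(c):
    z=c["z_map"];K=c["mtx"];v,u=np.mgrid[:z.shape[0],:z.shape[1]]
    P=np.stack([(u-K[0,2])*z/K[0,0],(v-K[1,2])*z/K[1,1],z],-1)
    W=(P-c["t"])@c["R"]; W[z==0]=np.nan
    return W
E
python3 - <<'E'
from h import *
for n in("top","side"):
    c=ctrl.read_camera(n); cv2.imwrite(f"pics/{n}0.png",c["pixels"][...,::-1]); np.save(n,world(c)); print(n,c["mtx"][0,0],-c["R"].T@c["t"])
print(ctrl.read_state())
E
```

```text
top 512.1528165972661 [ 0.17761277 -0.03779375  1.82046941]
side 477.2415322343936 [0.42525846 1.09701383 0.96505488]
{'time_s': 0.1, 'joint_positions': array([-1.23496630e+00,  1.50916322e-01,  1.43791831e+00,  9.18435401e-06,
        1.55377275e+00, -1.33977173e-01]), 'joint_velocities': array([-0.00091703, -0.00164091, -0.00308772, -0.00042176, -0.00046394,
       -0.00108166]), 'joint_torque': array([ 7.82607734e-03, -7.14380693e+01, -5.71792746e+01,  1.01899420e-04,
        7.12381705e-03, -3.52103950e-05]), 'tcp_pos': array([ 0.26026504, -0.51258405,  0.30337121]), 'tool_rot': array([-3.05433173e+00, -7.30967849e-01,  1.46198454e-04]), 'contact_force': array([-1.14321135, -0.04621496,  0.28794631]), 'ft_torque': array([-0.01721668,  0.0143042 ,  0.00845368]), 'finger_gap': 0.9989156878996243}
```

View pics/top0.png

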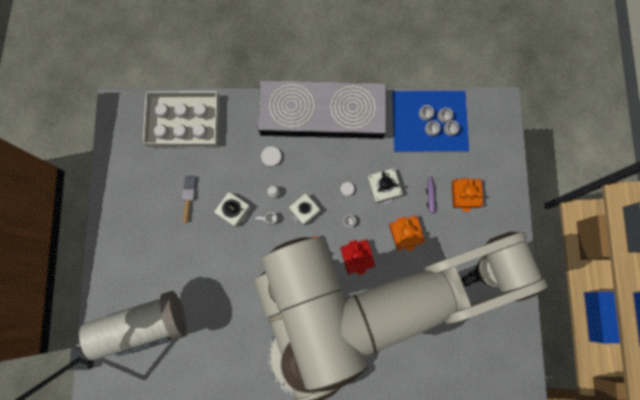

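View pics/side0.png

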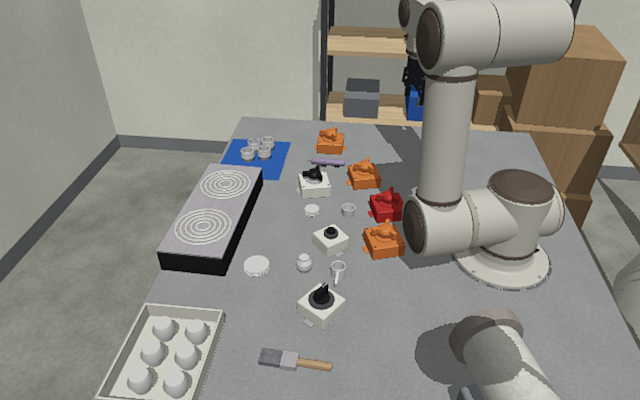

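The top view shows three white boxes. (385,185) is a black lobed head, so it fits the stop. (305,208) is a small round button, so it fits the start. (233,208) has a bar grip, so it's the dial. The orange and red look-alikes are at (468,194), (407,232) and (357,257), with one more seen in the side view. I'll enlarge the stop and start to confirm, and measure them.

```bash
python3 - <<'E'
from h import *
t=cv2.imread("pics/top0.png");s=cv2.imread("pics/side0.png")
f=lambda i,u,v,w:cv2.resize(i[v-w:v+w,u-w:u+w],(390,290 if 0 else 390),interpolation=cv2.INTER_CUBIC)
cv2.imwrite("pics/crop1.png",np.hstack([f(t,385,185,24),f(s,314,180,24)]))
W=np.load("top.npy");V=np.load("side.npy")
T=cv2.cvtColor(t,cv2.COLOR_BGR2GRAY); S=cv2.cvtColor(s,cv2.COLOR_BGR2GRAY)
for n,P,G,(u,v) in (("stop top",W,T,(385,185)),("stop side",V,S,(314,180)),("start top",W,T,(305,208)),("start side",V,S,(330,236))):
    w=24; p=P[v-w:v+w,u-w:u+w].reshape(-1,3);g=G[v-w:v+w,u-w:u+w].ravel()
    box=p[(p[:,2]>.035)&(p[:,2]<.051)]
    r=cv2.minAreaRect(box[:,:2].astype(np.float32)*1000); print(n,"box",r,np.median(box[:,2]))
    for lo in(.055,.062,.074):
        q=p[(p[:,2]>lo)&(p[:,2]<.1)]
        if len(q)>3: print(lo,len(q),q.mean(0).round(4),q.max(0).round(4),q.min(0).round(4))
    q=p[(p[:,2]>.07)&(p[:,2]<.1)]
    if "stop" in n:
        # fit three-lobed shape: centre+angle from outline (model area vs samples)
        from scipy.optimize import minimize
        def cost(x):
            d=q[:,:2]-x[:2]; r=np.hypot(*d.T); a=np.inf*np.ones(len(q))
            c=np.maximum(r-.025,0)
            for k in range(3):
                e=np.array([np.cos(x[2]+k*2.0944),np.sin(x[2]+k*2.0944)])
                l=np.clip(d@e,0,.036); c=np.minimum(c,np.maximum(np.linalg.norm(d-l[:,None]*e,axis=1)-.006,0))
            return (np.minimum(c,.01)**2).sum()*1e6
        b=min((minimize(cost,[*np.median(q[:,:2],0),a],method="Nelder-Mead",options=dict(initial_simplex=[[*(np.median(q[:,:2],0)+o),a+da] for o,da in ((np.array([0,0]),0),(np.array([.008,0]),0),(np.array([0,.008]),0),(np.array([0,0]),.3))])) for a in np.arange(0,2.1,.3)),key=lambda r:r.fun)
        print("fit",b.x,b.fun,len(q))
E
```

```text
stop top box ((588.6543579101562, -266.99847412109375), (101.97207641601562, 99.97550964355469), 15.116300582885742) 0.04496461809440709
0.055 223 [ 0.5864 -0.2663  0.0778] [ 0.6329 -0.2254  0.0932] [ 0.5357 -0.3072  0.0551]
0.062 211 [ 0.5869 -0.2669  0.079 ] [ 0.6277 -0.237   0.0932] [ 0.558  -0.3072  0.0626]
0.074 177 [ 0.5884 -0.2672  0.0809] [ 0.6277 -0.237   0.0932] [ 0.5601 -0.3072  0.0741]
fit [ 0.58876645 -0.26721612  2.3698123 ] 0.8993878745637381 196
stop side box ((585.749755859375, -268.30267333984375), (100.5392837524414, 114.54573822021484), 15.88835334777832) 0.04463894425144234
0.055 181 [ 0.5864 -0.2569  0.0754] [ 0.6237 -0.2345  0.0853] [ 0.556  -0.3054  0.0607]
0.062 177 [ 0.5867 -0.2571  0.0757] [ 0.6237 -0.2345  0.0853] [ 0.556  -0.3054  0.0629]
0.074 117 [ 0.5858 -0.2612  0.0792] [ 0.6237 -0.2345  0.0853] [ 0.556  -0.3054  0.074 ]
fit [ 0.58589564 -0.26562389  0.23548888] 62.2491164133143 144
start top box ((505.33782958984375, 20.032516479492188), (80.75774383544922, 80.09262084960938), 40.67617416381836) 0.04521055137395228
0.055 106 [0.5033 0.0197 0.0622] [0.5373 0.0533 0.0747] [ 0.4616 -0.0237  0.0551]
0.062 45 [0.5026 0.0178 0.067 ] [0.518  0.0354 0.0747] [0.4853 0.004  0.062 ]
start side box ((528.6213989257812, 49.99256134033203), (164.01177978515625, 86.43971252441406), 44.98080062866211) 0.044323082124919255
0.055 114 [0.5009 0.0271 0.0616] [0.5221 0.0428 0.0713] [0.48   0.0061 0.055 ]
0.062 52 [0.5012 0.0232 0.0663] [0.5129 0.0362 0.0713] [0.4893 0.0061 0.0622]
```

View pics/crop1.png

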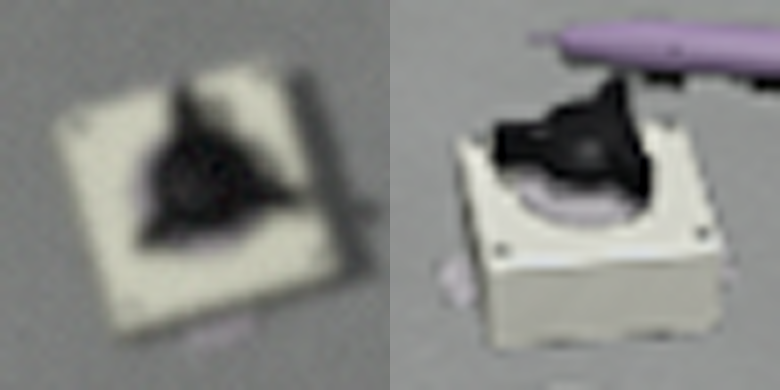

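The crop confirms the stop: a three-lobed black head on a white box. The head and box centre is (0.588,-0.267) and the lobes point to about 15.5°, 135.5° and 255.5°. The box heading agrees, and the height is about 0.08 as it should be. The start is at about (0.504,0.019) with its top at 0.067. I'll go above the stop with the jaws shut.

```bash
cat >> h.py <<'E'
from scipy.spatial.transform import Rotation as Ro
def togo(x,y,tipz,heading=None):
    s=ctrl.read_state();R=Ro.from_rotvec(s["tool_rot"]).as_matrix()
    d=R.T@(np.array([x,y,tipz+ctrl.tip_extent])-s["tcp_pos"])/.03
    h=np.degrees(np.arctan2(R[1,0],R[0,0]))
    print("t",round(s["time_s"],2),"units",d.round(3),"heading",h.round(2),"tip",(s["tcp_pos"]+R[:,2]*ctrl.tip_extent).round(4),"F",s["contact_force"].round(2),"tilt",R[:,2].round(3), "turn units",None if heading is None else round((h-heading)/4,2),"gap",round(s["finger_gap"],3),"ext",ctrl.tip_extent)
E
python3 -m pendant '{"xyz":[[1,-0.17,0],[1,-0.17,0.1],[1,-0.17,0.1],[1,-0.17,0.1],[1,-0.17,0.1],[1,-0.17,0.1],[1,-0.17,0.1],[1,-0.17,0.1],[1,-0.17,0.1],[1,-0.17,0.1],[1,-0.17,0.1],[1,-0.17,0.1]],"rotation":[[0,0,0],[0,0,0],[0,0,0],[0,0,0],[0,0,0],[0,0,0],[0,0,0],[0,0,0],[0,0,0],[0,0,0],[0,0,0],[0,0,0]],"jaw":[-1,-1,-1,-1,-1,-1,-1,-1,-1,-1,-1,-1]}' 30
python3 -c "
from h import *
togo(.5885,-.267,.093,15.5)"
```

```text
time_s: 1.6
tcp_pos: [0.5543, -0.2944, 0.2704]
tool_rot: [-3.055, -0.731, 0.001]
contact_force: [0.1, -0.3, -0.2]
finger_gap: 0.001
t 1.6 units [ 1.433 -0.296  3.493] heading 26.92 tip [ 0.5542 -0.2944  0.1978] F [ 0.07 -0.32 -0.24] tilt [-0.001  0.    -1.   ] turn units 2.85 gap 0.001 ext 0.0726
```

```bash
python3 -m pendant '{"xyz":[[0.48,-0.1,0.7],[0.48,-0.1,0.7],[0.48,-0.1,0.7],[0,0,0.7],[0,0,0.6],[0,0,0],[0,0,0]],"rotation":[[0,0,0],[0,0,0],[0,0,0],[0,0,0.95],[0,0,0.95],[0,0,0.95],[0,0,0]],"jaw":[-1,-1,-1,-1,-1,-1,-1]}'
python3 - <<'E'
from h import *
togo(.5885,-.267,.083,15.5)
c=ctrl.read_camera("side"); cv2.imwrite("pics/side1.png",cv2.resize(c["pixels"][100:240,220:420,::-1],(800,560),interpolation=cv2.INTER_CUBIC))
E
```

```text
time_s: 2.48
tcp_pos: [0.5879, -0.2675, 0.1677]
tool_rot: [-3.112, -0.424, 0.001]
contact_force: [0.4, -0.1, -0.3]
finger_gap: -0.005
t 2.48 units [ 0.026 -0.011  0.404] heading 15.51 tip [ 0.5878 -0.2675  0.0951] F [ 0.41 -0.12 -0.27] tilt [-0.001  0.001 -1.   ] turn units 0.0 gap -0.005 ext 0.0726
```

View pics/side1.png

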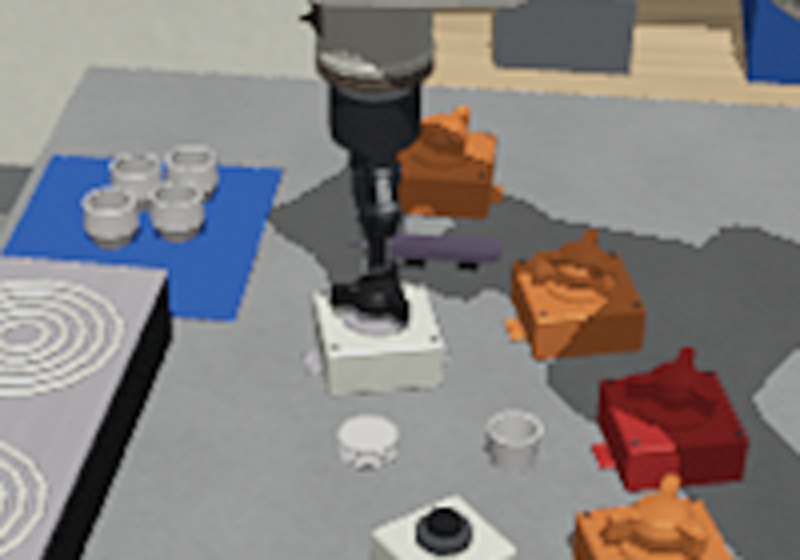

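The shut fingertip stands centred just above the stop's dome at about (378,265) in the crop. Now I'll press.

```bash
python3 -m pendant '{"xyz":[[0,0,0.25],[0,0,0.25],[0,0,0.15],[0,0,0.1],[0,0,0]],"rotation":[[0,0,0],[0,0,0],[0,0,0],[0,0,0],[0,0,0]],"jaw":[-1,-1,-1,-1,-1]}'
python3 -c "
from h import *
togo(.5885,-.267,.071,15.5)"
```

```text
time_s: 3.15
tcp_pos: [0.588, -0.2676, 0.1463]
tool_rot: [-3.113, -0.424, 0.0]
contact_force: [-1.2, -0.1, 3.7]
finger_gap: 0.001
t 3.15 units [ 0.021 -0.014  0.092] heading 15.52 tip [ 0.588  -0.2676  0.0737] F [-1.23 -0.12  3.75] tilt [-0.  0. -1.] turn units 0.0 gap 0.001 ext 0.0726
```

```bash
for i in 1; do python3 -m pendant '{"xyz":[[0,0,0.07],[0,0,0.05],[0,0,0]],"rotation":[[0,0,0],[0,0,0],[0,0,0]],"jaw":[-1,-1,-1]}'; done
```

```text
time_s: 3.52
tcp_pos: [0.5881, -0.2676, 0.1434]
tool_rot: [3.113, 0.424, 0.001]
contact_force: [-3.0, 0.4, 9.1]
finger_gap: 0.001
```

```bash
python3 -m pendant '{"xyz":[[0,0,0.05],[0,0,0.04],[0,0,0]],"rotation":[[0,0,0],[0,0,0],[0,0,0]],"jaw":[-1,-1,-1]}'
```

```text
time_s: 3.9
tcp_pos: [0.5884, -0.2678, 0.1429]
tool_rot: [3.111, 0.424, 0.003]
contact_force: [-10.8, 4.6, 34.1]
finger_gap: -0.001
```

At the hard stop: 34 N, and the tip at 0.070 m. I'll lift off, move beside lobe 1 and look.

```bash
python3 -m pendant '{"xyz":[[0,0,-0.5],[0,0,-0.8],[0.65,-0.5,0],[0.65,-0.5,0],[0,0,0]],"rotation":[[0,0,0],[0,0,0],[0,0,0],[0,0,0],[0,0,0]],"jaw":[-1,-1,-1,-1,-1]}'
python3 - <<'E'
from h import *
a=np.radians(15.5);x,y=.039,.029
X,Y=.5885+x*np.cos(a)-y*np.sin(a),-.267+x*np.sin(a)+y*np.cos(a)
togo(X,Y,.057,15.5)
c=ctrl.read_camera("side"); cv2.imwrite("pics/side2.png",cv2.resize(c["pixels"][130:210,260:370,::-1],(770,560),interpolation=cv2.INTER_CUBIC))
W=world(c)[150:205,285:345].reshape(-1,3)
q=W[(np.hypot(W[:,0]-.5885,W[:,1]+.267)<.02)&(W[:,2]>.05)&(W[:,2]<.1)]; print(np.percentile(q[:,2],[50,80,95]))
E
```

```text
time_s: 4.53
tcp_pos: [0.6184, -0.2264, 0.1785]
tool_rot: [-3.112, -0.427, 0.001]
contact_force: [-0.3, -0.4, -0.1]
finger_gap: 0.0
t 4.53 units [-0.022  0.071  1.63 ] heading 15.63 tip [ 0.6184 -0.2264  0.1059] F [-0.3  -0.42 -0.1 ] tilt [-0.001  0.001 -1.   ] turn units 0.03 gap 0.0 ext 0.0726
[0.07256645 0.07561387 0.07842524]
```

View pics/side2.png

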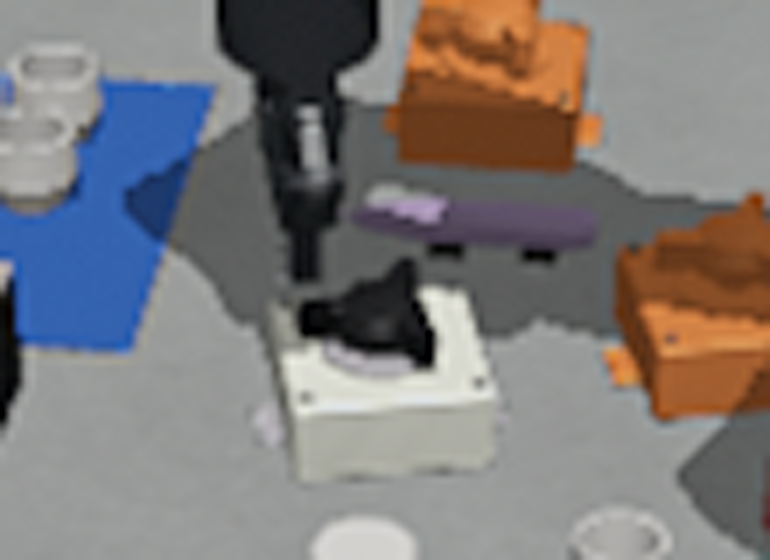

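The head sits low with its top at about 76 mm, so it stays latched by itself. The finger is at (305,280), over the gap on lobe 1's anticlockwise side. I'll go down beside it and touch the flank.

```bash
python3 -m pendant '{"xyz":[[0,0,0.6],[0,0,0.6],[0,0,0.42],[0,0.1,0],[0,0.1,0],[0,0.08,0],[0,0,0]],"rotation":[[0,0,0],[0,0,0],[0,0,0],[0,0,0],[0,0,0],[0,0,0],[0,0,0]],"jaw":[-1,-1,-1,-1,-1,-1,-1]}'
python3 - <<'E'
from h import *
a=np.radians(15.5);x,y=.039,.021
togo(.5885+x*np.cos(a)-y*np.sin(a),-.267+x*np.sin(a)+y*np.cos(a),.057,15.5)
E
```

```text
time_s: 5.45
tcp_pos: [0.62, -0.2366, 0.1309]
tool_rot: [3.113, 0.424, 0.001]
contact_force: [0.3, 0.4, 0.1]
finger_gap: 0.0
t 5.45 units [ 0.018 -0.003  0.044] heading 15.51 tip [ 0.62   -0.2366  0.0583] F [0.35 0.44 0.11] tilt [ 0.001 -0.    -1.   ] turn units 0.0 gap 0.0 ext 0.0726
```

```bash
python3 -m pendant '{"xyz":[[0.05,0.093,0],[0.046,0.093,0],[0.046,0.093,0],[0.046,0.093,0],[0.046,0.093,0],[0.046,0.093,0],[0.046,0.093,0],[0.046,0.093,0],[0.046,0.093,0],[0.046,0.093,0],[0,0,0]],"rotation":[[0,0,1],[0,0,1],[0,0,1],[0,0,1],[0,0,1],[0,0,1],[0,0,1],[0,0,1],[0,0,1],[0,0,1],[0,0,0]],"jaw":[-1,-1,-1,-1,-1,-1,-1,-1,-1,-1,-1]}'
python3 - <<'E'
from h import *
a=np.radians(15.5-40);x,y=.039,.021
togo(.5885+x*np.cos(a)-y*np.sin(a),-.267+x*np.sin(a)+y*np.cos(a),.057,-24.5)
c=ctrl.read_camera("side"); cv2.imwrite("pics/side3.png",cv2.resize(c["pixels"][130:210,260:370,::-1],(770,560),interpolation=cv2.INTER_CUBIC))
W=world(c)[150:205,285:345].reshape(-1,3)
q=W[(np.hypot(W[:,0]-.5885,W[:,1]+.267)<.02)&(W[:,2]>.05)&(W[:,2]<.1)]; print(np.percentile(q[:,2],[50,80,95]))
E
```

```text
time_s: 6.82
tcp_pos: [0.6324, -0.2642, 0.1307]
tool_rot: [-3.07, 0.666, -0.001]
contact_force: [2.3, 1.2, 0.9]
finger_gap: -0.001
t 6.83 units [ 0.006 -0.007  0.038] heading -24.47 tip [ 0.6325 -0.2642  0.0581] F [2.27 1.19 0.92] tilt [ 0.001  0.    -1.   ] turn units 0.01 gap -0.001 ext 0.0726
[0.07971417 0.08262632 0.08482598]
```

View pics/side3.png

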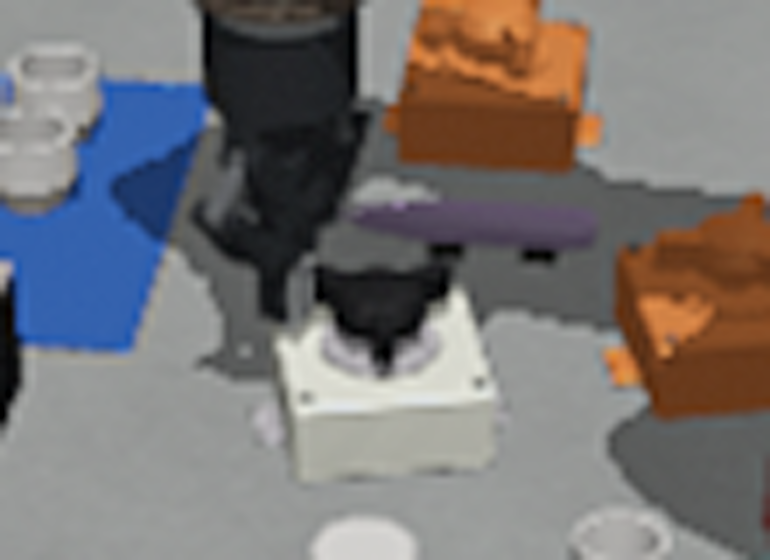

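The head is up again (about 83 mm) and turned about 40°. I'll follow the arc back, back off and raise.

```bash
python3 -m pendant '{"xyz":[[-0.052,-0.089,0],[-0.052,-0.089,0],[-0.052,-0.089,0],[-0.052,-0.089,0],[-0.052,-0.089,0],[-0.052,-0.089,0],[-0.052,-0.089,0],[-0.052,-0.089,0],[-0.052,-0.089,0],[-0.052,-0.089,0],[0,-0.2,0],[0,-0.15,0]],"rotation":[[0,0,-1],[0,0,-1],[0,0,-1],[0,0,-1],[0,0,-1],[0,0,-1],[0,0,-1],[0,0,-1],[0,0,-1],[0,0,-1],[0,0,0],[0,0,0]],"jaw":[-1,-1,-1,-1,-1,-1,-1,-1,-1,-1,-1,-1]}'
python3 -m pendant '{"xyz":[[0,0,-0.8],[0,0,-0.8],[-0.5,-0.9,0],[-0.5,-0.9,0],[0,0,0]],"rotation":[[0,0,0],[0,0,0],[0,0,0],[0,0,0],[0,0,0]],"jaw":[-1,-1,-1,-1,-1]}'
python3 - <<'E'
from h import *
togo(.504,.019,.097)
c=ctrl.read_camera("side"); cv2.imwrite("pics/side4.png",cv2.resize(c["pixels"][130:210,260:370,::-1],(770,560),interpolation=cv2.INTER_CUBIC))
E
```

```text
time_s: 8.38
tcp_pos: [0.6171, -0.2259, 0.1305]
tool_rot: [-3.113, -0.423, 0.0]
contact_force: [-0.6, 0.1, 0.3]
finger_gap: -0.002
time_s: 9.0
tcp_pos: [0.573, -0.181, 0.1789]
tool_rot: [-3.113, -0.424, -0.0]
contact_force: [1.0, -0.2, 0.9]
finger_gap: -0.002
t 9.0 units [-0.43  -7.037  0.311] heading 15.53 tip [ 0.573  -0.1809  0.1063] F [ 1.02 -0.17  0.95] tilt [ 0.  0. -1.] turn units None gap -0.002 ext 0.0726
```

View pics/side4.png

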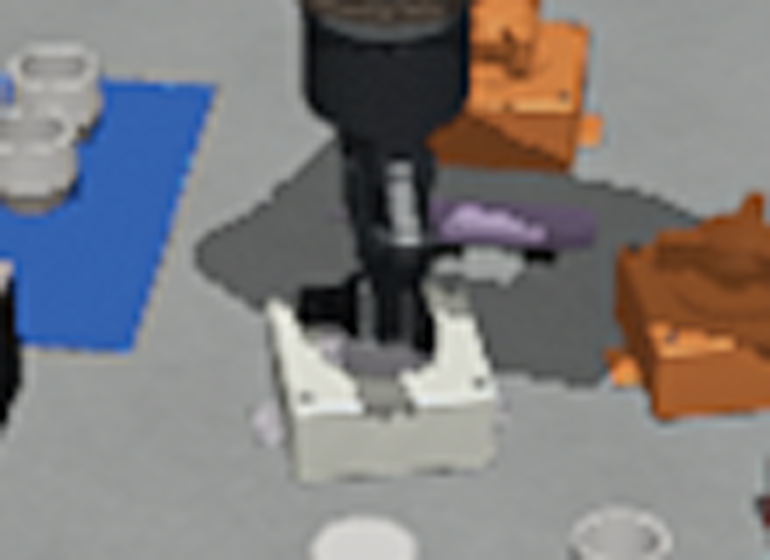

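The finger now hides the head, but lobe 1 at (325,305) points left again as at the beginning. I'll confirm from above the start.

```bash
python3 -m pendant '{"xyz":[[-0.05,-0.9,0],[-0.05,-0.9,0],[-0.05,-0.9,0],[-0.05,-0.9,0],[-0.05,-0.9,0],[-0.05,-0.9,0],[-0.05,-0.9,0],[-0.08,-0.74,0.3],[0,0,0.3],[0,0,0]],"rotation":[[0,0,0],[0,0,0],[0,0,0],[0,0,0],[0,0,0],[0,0,0],[0,0,0],[0,0,0],[0,0,0],[0,0,0]],"jaw":[-1,-1,-1,-1,-1,-1,-1,-1,-1,-1]}'
python3 - <<'E'
from h import *
togo(.504,.019,.067)
c=ctrl.read_camera("side"); cv2.imwrite("pics/side5.png",cv2.resize(c["pixels"][140:275,250:430,::-1],(800,600),interpolation=cv2.INTER_CUBIC))
E
```

```text
time_s: 10.3
tcp_pos: [0.5048, 0.0177, 0.1599]
tool_rot: [-3.113, -0.425, 0.002]
contact_force: [0.3, 0.4, 0.3]
finger_gap: 0.006
t 10.3 units [-0.014 -0.05   0.678] heading 15.53 tip [0.5048 0.0177 0.0873] F [0.26 0.41 0.31] tilt [-0.001  0.    -1.   ] turn units None gap 0.006 ext 0.0726
```

View pics/side5.png

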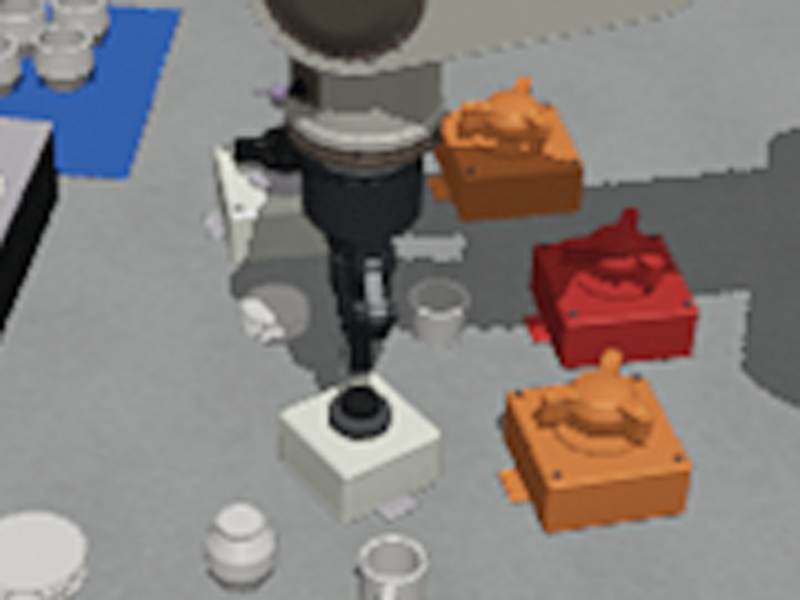

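The stop is up with lobe 1 at (265,150) back in place. The fingertip at (360,365) looks somewhat behind the start button at (358,405), so I'll check by projection before pressing.

```bash
python3 - <<'E'
from h import *
c=ctrl.read_camera("side")
def pr(p):
    q=c["mtx"]@(c["R"]@np.array(p)+c["t"]);q=q[:2]/q[2];return ((q-[250,140])*[800/180,600/135]).round(1)
print("start",pr([.504,.019,.067]),"tip",pr([.5048,.0177,.0873]),"stopL1",pr([.5885+.042*np.cos(.27),-.267+.042*np.sin(.27),.079]))
W=world(c);p=W[140:275,250:430].reshape(-1,3)
q=p[(np.hypot(p[:,0]-.504,p[:,1]-.019)<.035)&(p[:,2]>.08)&(p[:,2]<.13)];print(len(q),q.mean(0),q.min(0),q.max(0))
q=p[(np.hypot(p[:,0]-.629,p[:,1]+.256)<.02)&(p[:,2]>.055)];print(len(q),q.mean(0),q.max(0))
W0=np.load("side.npy")[140:275,250:430].reshape(-1,3);q=W0[(np.hypot(W0[:,0]-.629,W0[:,1]+.256)<.02)&(W0[:,2]>.055)];print(len(q),q.mean(0),q.max(0))
E
```

```text
start [356.6 394.5] tip [356.3 369.3] stopL1 [227.5 141.8]
64 [0.50377174 0.02735276 0.10591708] [0.49335969 0.01668094 0.0889003 ] [0.51395732 0.03497185 0.12794759]
27 [ 0.61677732 -0.2565003   0.07268343] [ 0.62331162 -0.25088183  0.08165211]
27 [ 0.61678001 -0.25648421  0.07239075] [ 0.6237223  -0.25054602  0.08311464]
```

The projected tip agrees with the picture, and lobe 1's depth patch is the same as before the job, so the stop is up and at rest. Pressing the start.

```bash
python3 -m pendant '{"xyz":[[0,-0.1,0.3],[0,0,0.3],[0,0,0.2],[0,0,0.1],[0,0,0]],"rotation":[[0,0,0],[0,0,0],[0,0,0],[0,0,0],[0,0,0]],"jaw":[-1,-1,-1,-1,-1]}'
```

```text
time_s: 11.02
tcp_pos: [0.504, 0.0206, 0.1337]
tool_rot: [-3.113, -0.424, 0.001]
contact_force: [-3.6, -0.3, 4.5]
finger_gap: -0.0
```

```bash
python3 -m pendant '{"xyz":[[0,0,0.06],[0,0,0.04],[0,0,0]],"rotation":[[0,0,0],[0,0,0],[0,0,0]],"jaw":[-1,-1,-1]}'
```

```text
time_s: 11.4
tcp_pos: [0.5043, 0.0205, 0.1329]
tool_rot: [3.112, 0.424, 0.002]
contact_force: [-19.5, 0.1, 43.1]
finger_gap: -0.001
```

The hard stop is reached at 43 N, well past the 5 N spring. I'll lift straight up clear and take a final look.

```bash
python3 -m pendant '{"xyz":[[0,0,-0.5],[0,0,-1],[0,0,-1],[0,0,-1],[0,0,-1],[0,0,-1],[0,0,-1],[-1,0,0],[-1,0,0],[-1,0,0],[-1,0,0],[0,0,0]],"rotation":[[0,0,0],[0,0,0],[0,0,0],[0,0,0],[0,0,0],[0,0,0],[0,0,0],[0,0,0],[0,0,0],[0,0,0],[0,0,0],[0,0,0]],"jaw":[-1,-1,-1,-1,-1,-1,-1,-1,-1,-1,-1,-1]}'
python3 - <<'E'
from h import *
for n in("side",):
    c=ctrl.read_camera(n);cv2.imwrite("pics/side6.png",c["pixels"][...,::-1])
    W=world(c);W0=np.load(n+".npy")
    for nm,x,y,r in(("stop",.5885,-.267,.045),("start",.504,.02,.014)):
        for w in(W0,W):
            p=w.reshape(-1,3);q=p[(np.hypot(p[:,0]-x,p[:,1]-y)<r)&(p[:,2]>.052)&(p[:,2]<.1)];print(nm,len(q),q.mean(0).round(4),np.percentile(q[:,2],90).round(4))
E
```

```text
time_s: 12.9
tcp_pos: [0.3874, -0.0118, 0.326]
tool_rot: [3.113, 0.423, 0.002]
contact_force: [0.9, -0.4, 0.3]
finger_gap: -0.001
stop 185 [ 0.5865 -0.2568  0.0749] 0.082
stop 185 [ 0.5864 -0.257   0.075 ] 0.0823
start 47 [0.5038 0.0229 0.0647] 0.0689
start 48 [0.5041 0.0231 0.064 ] 0.0682
```

View pics/side6.png

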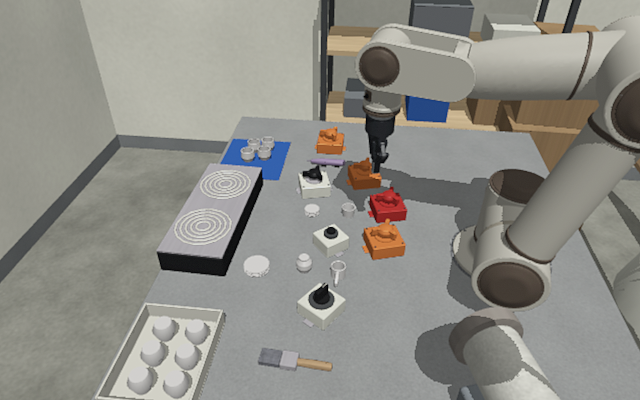

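The arm is clear of everything. The stop at (314,180), the start at (331,236), the dial at (321,300) and the bystanders all look as they did in the first picture. Handing in.

```bash
python3 -c "
from plant import ctrl
print(ctrl.sign_off())"
```

```text
the job is handed in; nothing more can be done
None
```

The stop check and the start press are both done in the order asked, and the job was handed in at about 13 s of the 53 s allowed.

- **Stop pressed:** I pressed the three-lobed stop to its hard stop (34 N). With the finger off, it stayed in, with its top at about 76 mm.
- **Stop released:** I pushed lobe 1 about 40° clockwise, and the head sprang back up to about 83 mm. Letting go turned it back to rest; its depth points match the first picture (185 points, mean within 0.2 mm).
- **Start pressed:** I pressed the start to its hard stop (43 N). It came back out, with its mean height within 0.7 mm of before, which is within camera noise.
- **Left alone:** In the last side view, the dial, the bench items and the orange and red look-alikes stand where they were, and the arm touches nothing. I judged that by eye, without measuring.

The only disagreement was the start button's position, which differed by about 4 mm between the two cameras. I aimed between the two, and the fingertip was wide enough to cover it.

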